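Open the eyelet jar and hold the reading lens at focal height over it

ROBOT

A 6-joint arm with a two-finger parallel gripper is mounted at the origin on the work surface; the furniture and walls round the work are solid. World frame = base frame: x ahead of the robot, y to its left, z up, the work surface at z = 0. Lengths are in m, angles in rad, forces in N, time in s.
With the tool pointing down it reaches from about 0.325 to 0.775 m from the base axis. Payload 5.5 kg.
Tool frame: the origin (TCP) lies at the very end of the fingers, on their centre line; the grasp point (between the pads) lies 19 mm behind it (arm.grip_depth is the distance from the TCP to the grasp point, in m); z points along the fingers, y is the line along which they close (so a half turn about z gives the same grasp; the last joint's range is limited). The gripper opens to 88 mm and grips with 3 to 60 N. Pads are 20 mm wide; open, the fingers measure 115 mm over their backs; the gripper's body (75 mm by 178 mm) begins 61 mm behind the grasp point.
Start: joints at [-1.392, 0.091, 1.231, -0, 1.82, -0.057], TCP at [0.14, -0.583, 0.223] pointing down, gripper open.
Joint ranges: [-2.87, 2.87], [-0.86, 2.18], [0.17, 2.46], [-1.51, 4.65], [0.06, 2.69], [-2.65, 2.65]. Speed limits (rad/s): [2.57, 2.57, 3.01, 3.14, 3.14, 3.14].

INTERFACE

Orientations are given as a unit quaternion [w, x, y, z].
In Python, from plant import arm gives the robot as it stands.
- The arm moves only by the shell command python3 -m handwheel 'ROWS'. ROWS is 1 to 8 rows, parted by a bar, with the numbers parted by spaces; each row has 5 numbers: the finger opening in m, then dx, dy, dz in shares of the most that a row can go, 1 being 62.5 mm, then a turn about the tool's z in a scale on which 1.0 is 2 pi rad; each row shifts and turns the commanded pose from where the row before left it, along the tool's axes as they then stand; what a row does not reach is not made up. A row lasts 1/8 s, in which the tool goes at most 0.0625 m and 0.188 rad, less where a joint would pass 70% of its speed; a pose out of reach is approached as far as the arm can. The fingers move at their own pace and stop on an object; the grip force is fixed at half the most. Time passes only in rows, so rows that do not move let the fingers close. It prints the time, the measured TCP pose, the force, the opening and the grip force at its end. Input that does not fit is refused with a message, and nothing moves.
- arm.sense(): the state, without advancing time (a new reading comes with each control period).
- arm.snapshot(name): name is "side" or "top" or "wrist"; returns a dict with "image" (400x640x3 uint8, red, green, blue), "intrinsics" (3x3 intrinsics, pixels), "rvec" (rotation vector, rad) and "tvec" (3), from world to camera coordinates, as OpenCV has them. Camera axes: x right, y down, z forward; pixel columns grow to the right and rows downward; lengths in m; the calibration is good to about 2 mm. A picture is of the moment at which its call begins. There is no depth.
- arm.close_job(): hands the job in; it is judged then, once.
The state is a dict: "time": time; "joint_pos": joint angles; "dq": joint speeds; "tau": joint torques, N m; "position": TCP position; "ee_rot": TCP orientation; "ft_force": force on the tool from outside, world axes, zero at the start; "torque": the same for the moment, N m; "grip_width": finger opening in m; "gripper_force": force on a finger pad.
Only numpy, scipy, OpenCV 4.12 (cv2) and the standard library are available. Lean on these libraries where they do the work, as an engineer would, in place of code of your own. Each camera call takes 0.05 s, during which the arm holds its last target. There are 200 camera calls.

TASK

Check the eyelets in the clear bench jar: unscrew its black captive lid, swing the lid on its arm right aside so the mouth is fully open, then pick up the reading lens by its handle and hold it level and still in the air, centred over the open mouth with its rim at the height of the red pointer on the rule stand. Leave the pointer as it is set and do not disturb the other things on the bench. Finish while holding: the program ends with the lens still gripped at that height, nothing is put down.

Things in the scene. Friction and masses are not known exactly. Their poses are not given: they have to be found in the camera images.
- jar: Fixed clear plastic jar, 47 mm across, in a grey screwed-down holder plate (76 x 76 x 8 mm), with brass eyelets in it. Origin on the jar's axis at the bench top, z up. A steel post (8 mm thick, 107 mm tall) stands on the holder 46 mm from the jar's axis in the jar's +y direction and carries the lid's green swing arm.
- jar_mouth (a point): Centre of the jar's open mouth (43 mm wide), on the jar's axis at the rim, 72 mm above the bench.
- lid_center (a point): Middle of the black screw lid (56 mm across, 18 mm tall): 75 mm above the bench when closed. Grip its edge with the fingertips only, no lower than its underside (9 mm below this point), or they strike the 47 mm wide jar when the lid swings. The green arm runs from post to lid pin 17 to 23 mm above this point (pin head to 27). The post is 14 mm outside the edge. The axes turn with the lid.
- jar_lid (a joint): Turn of the lid on its arm, rad: 0 screwed down, growing counter-clockwise seen from above, stop at 1.3. The steep thread lifts the lid 6 mm per rad, up its pin toward the arm; the lid's plug sits 4 mm deep in the neck and stops the arm from swinging until the lid has turned about 0.8. It stays where it is left; friction 0.06 N m.
- jar_arm (a joint): Swing of the lid's arm about the post in rad: 0 over the mouth, growing clockwise seen from above (the lid moves toward the jar's -x side), stop at 2.0. The mouth is fully open from about 1.2 on. Stays where it is left; friction about 0.03 N m.
- loupe: Loose reading lens, 90 g, lying flat on the bench: round dark rim 66 mm across and 12 mm thick, with the glass in it; a brass neck, then a dark wooden handle 70 mm long, 16 mm wide and 16 mm tall along the lens's -x, from 49 to 119 mm from the lens centre (brass end cap to 122 mm). Origin on the lens axis at the underside; z up is the lens axis.
- lens (a point): Centre of the lens at mid thickness of its rim, 6 mm above the underside: the point to bring to the pointer's height over the mouth.
- loupe_grip (a point): Where to grip the handle: 78 mm from the lens centre along its -x, 8 mm above the underside, close to the balance point. The fingers close along the lens's y.
- rule_stand: Fixed rule stand: dark base 50 x 75 x 24 mm, upright aluminium rule 26 mm wide, 255 mm tall in all. Origin at the centre of its underside.
- focus_mark (a point): Tip of the red pointer (4 mm thick, mid thickness), on a black slide on the rule: its height is the focal height. It stays 150 to 210 mm above the bench, where it was set; the tip stands out to the stand's +y side, 37 mm from its axis.
- tape_roll: White tape roll lying flat, 86 mm across, 26 mm tall. Bystander.
- box_pegs: Small pale carton with dark sides, 51 x 38 x 79 mm. Bystander.
- glue_pot: Glue tin with a yellow band, 69 mm across, 79 mm tall. Bystander.
- edge_brush: Flat brush with wooden handle, 34 x 179 x 11 mm. Bystander.
- beeswax: Block of brown wax, 30 x 46 x 23 mm. Bystander.

How it is judged:
By the outcome, as a careful person would: the job done as asked, in the order asked, and still so for the second after the job is handed in, while the arm keeps its last pose, push and grip.
It also fails if it takes over 51 s, if anything falls off the work surface, if the arm or the gripper's body presses on something with over 40 N, if the wrist force passes 120 N, or if a joint passes its speed limit or range.

## Working session

There is one attempt and no reset: what is moved stays moved. The work goes in short steps, Python scripts to look and compute and a shell command to move; the robot and the scene stay as the last step left them, time stands still between calls to the robot, and variables do not carry over. Pictures are saved under pics/ and viewed, at most 10 in all, crops included, and the job is handed in when it is done.

```bash
mkdir -p pics; cat > h.py <<'E'
import cv2, numpy as np
from plant import arm
def snap(n,f=None):
    s=arm.snapshot(n)
    if f: cv2.imwrite('pics/'+f,cv2.cvtColor(s['image'],cv2.COLOR_RGB2BGR))
    return s
def ray(s,uv):
    R=cv2.Rodrigues(np.array(s['rvec'],float))[0];t=np.array(s['tvec'],float).ravel()
    d=R.T@np.linalg.inv(np.array(s['intrinsics']))@np.array([*uv,1.]);return -R.T@t,d/np.linalg.norm(d)
def onz(s,uv,z):
    c,d=ray(s,uv);return c+d*(z-c[2])/d[2]
def two(s1,p1,s2,p2):
    a,d=ray(s1,p1);b,e=ray(s2,p2)
    k=np.linalg.lstsq(np.c_[d,-e],b-a,rcond=None)[0]
    p,q=a+k[0]*d,b+k[1]*e;return (p+q)/2,np.linalg.norm(p-q)
def proj(s,P):
    return cv2.projectPoints(np.array([P],float).reshape(-1,3),np.array(s['rvec'],float),np.array(s['tvec'],float),np.array(s['intrinsics'],float),None)[0].reshape(-1,2)
E
python3 - <<'E'
from h import *
import pickle
d={}
for n in ('top','side','wrist'):
    d[n]=snap(n,n+'0.png'); print(n,ray(d[n],(320,200)))
pickle.dump(d,open('s0.pkl','wb'))
print(arm.sense())
E
```

```text
top (array([ 0.46375146, -0.00218977,  1.09183595]), array([ 4.35608101e-02,  7.62017854e-04, -9.99050487e-01]))
side (array([0.12524993, 0.65806995, 0.65774935]), array([ 0.4333279 , -0.68823425, -0.58185956]))
wrist (array([ 0.21048314, -0.56621793,  0.38395678]), array([-0.2535208 , -0.06232954, -0.96531976]))
{'time': 0.15, 'joint_pos': array([-1.39172067e+00,  9.17047062e-02,  1.23161052e+00, -1.34282224e-06,
        1.81979045e+00, -5.66930148e-02]), 'dq': array([-1.03355342e-03, -3.38575934e-03, -4.94475424e-03,  8.15633938e-05,
       -8.53317679e-04,  1.49049350e-03]), 'tau': array([ 1.62905377e-03, -4.47043848e+01, -4.06908131e+01,  6.98559755e-02,
        2.74948165e-02, -1.03093466e-04]), 'position': array([ 0.14011657, -0.58318175,  0.22175466]), 'ee_rot': array([-7.55059785e-04,  9.93059420e-01,  1.17611294e-01, -4.69129104e-05]), 'ft_force': array([-0.11399236,  0.07782253, -0.56944627]), 'torque': array([-0.01460181,  0.02409635, -0.03056897]), 'gripper_force': 0.0, 'grip_width': 0.08790048151004246}
```

View pics/top0.png

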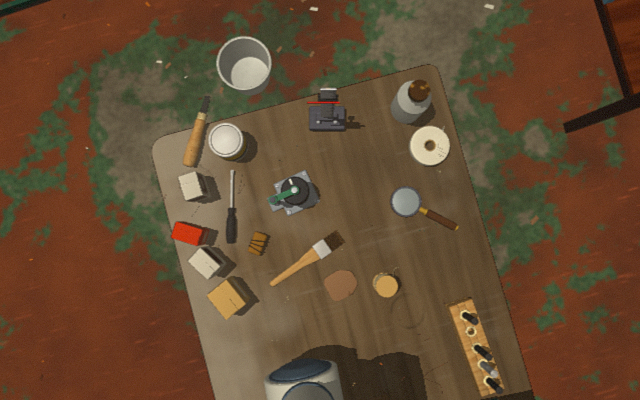

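View pics/side0.png

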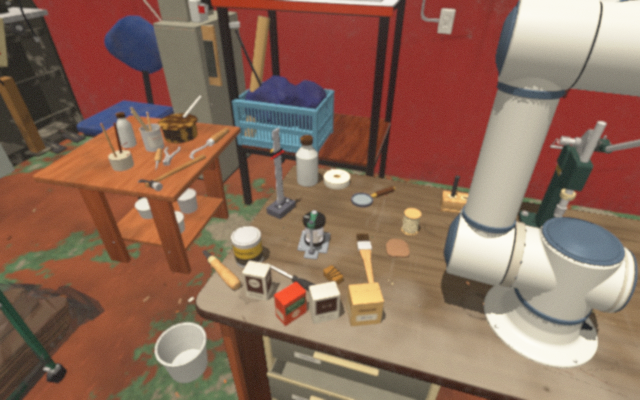

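Top view: jar lid at (294,190) with the green arm running to the post at (275,200), lens at (406,201) with its handle to (457,228), rule stand at (327,118) with red at (322,102). The side view shows the jar at (314,230) and the stand at (280,180). I'll enlarge these spots.

```bash
python3 - <<'E'
from h import *
import pickle
d=pickle.load(open('s0.pkl','rb'))
def crop(n,x,y,w,h,k): 
    return cv2.resize(cv2.cvtColor(d[n]['image'][y:y+h,x:x+w],cv2.COLOR_RGB2BGR),(w*k,h*k),interpolation=cv2.INTER_CUBIC)
a=np.hstack([crop('top',255,160,80,60,5),crop('top',290,80,80,60,5)])
b=np.hstack([crop('side',280,200,80,60,5),crop('side',250,120,80,60,5)])
cv2.imwrite('pics/c1.png',np.vstack([a,b]))
def cen(n,m,box):
    x,y,w,h=box;mm=np.zeros(m.shape,np.uint8);mm[y:y+h,x:x+w]=m[y:y+h,x:x+w]
    v,u=np.nonzero(mm);return u.mean(),v.mean(),len(u),u.min(),u.max(),v.min(),v.max()
for n,boxes in (('top',dict(jar=(255,160,80,60),stand=(295,80,75,60))),('side',dict(jar=(290,200,50,60),stand=(262,140,40,50)))):
    hsv=cv2.cvtColor(d[n]['image'],cv2.COLOR_RGB2HSV);H,S,V=cv2.split(hsv)
    print(n,'green',cen(n,(H>60)&(H<95)&(S>80),boxes['jar']))
    print(n,'red',cen(n,((H<8)|(H>172))&(S>150)&(V>90),boxes['stand']))
hsv=cv2.cvtColor(d['top']['image'],cv2.COLOR_RGB2HSV);H,S,V=cv2.split(hsv)
m=((H>85)&(H<130)).astype(np.uint8)
print('lens',cen('top',m,(385,180,40,45)))
E
```

```text
top green (np.float64(283.812030075188), np.float64(194.57894736842104), 133, np.int64(269), np.int64(298), np.int64(186), np.int64(203))
top red (np.float64(323.7176470588235), np.float64(102.0), 85, np.int64(307), np.int64(339), np.int64(101), np.int64(103))
side green (np.float64(312.13793103448273), np.float64(218.31034482758622), 29, np.int64(308), np.int64(315), np.int64(214), np.int64(226))
side red (np.float64(276.1063829787234), np.float64(155.2340425531915), 47, np.int64(269), np.int64(288), np.int64(150), np.int64(169))
lens (np.float64(405.7857142857143), np.float64(206.07142857142858), 14, np.int64(391), np.int64(419), np.int64(187), np.int64(216))
```

View pics/c1.png

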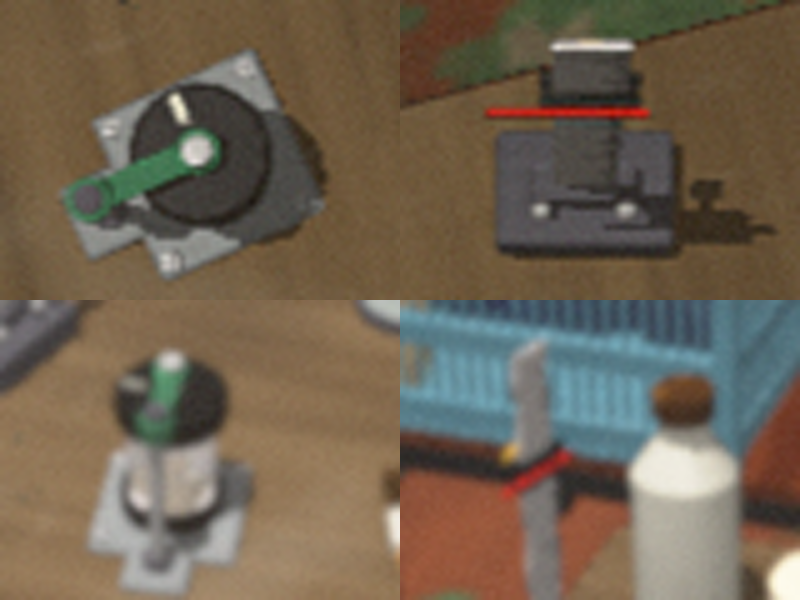

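Crop readings: pin head at top (294,189.5) and side (314,211). Post top is at top (272.6,199) and side (310.5,221.5). The pointer's left (+y) tip is at top (307,102) and side (270.5,159).

```bash
python3 - <<'E'
from h import *
import pickle
d=pickle.load(open('s0.pkl','rb'));T,S=d['top'],d['side']
print('pin',onz(T,(294.4,189.6),.102),two(T,(294.4,189.6),S,(314,211.2)))
print('post',onz(T,(272.6,199.2),.107),two(T,(272.6,199.2),S,(310.6,221.6)))
print('tip',two(T,(307.4,102.2),S,(270.7,158.6)))
V=cv2.cvtColor(T['image'],cv2.COLOR_RGB2HSV)
# lens: sample hsv along a line; mask by difference from wood hue
c=T['image'][175:245,380:470]
print(V[201,388:424].tolist())
H,Sa,Va=cv2.split(V)
m=((Sa<70)&(Va>90)).astype(np.uint8);m[:, :385]=0;m[:,428:]=0;m[:180]=0;m[225:]=0
k=max(cv2.findContours(m,0,2)[0],key=cv2.contourArea);print(cv2.minEnclosingCircle(k),cv2.fitEllipse(k))
cv2.imwrite('pics/c2.png',cv2.resize(cv2.cvtColor(c,cv2.COLOR_RGB2BGR),None,fx=8,fy=8,interpolation=cv2.INTER_CUBIC))
for n,p in dict(standbase=((497-400)/5+290,(190)/5+80)).items(): pass
print('stand',onz(T,((587-400)/5+290-.4,190/5+80-.4),.024))
E
```

```text
pin [0.52739461 0.04788221 0.102     ] (array([0.52718148, 0.04777091, 0.10118949]), np.float64(0.0006097151200524985))
post [0.50891097 0.08954654 0.107     ] (array([0.50901605, 0.08975351, 0.10480627]), np.float64(1.0362653447553208e-05))
tip (array([0.67668652, 0.01923156, 0.18972241]), np.float64(0.0014199700214958418))
[[17, 112, 112], [16, 114, 94], [5, 37, 82], [128, 11, 89], [42, 10, 133], [39, 20, 181], [41, 16, 179], [48, 15, 171], [44, 17, 166], [50, 14, 165], [43, 11, 164], [41, 13, 159], [56, 11, 156], [47, 11, 157], [45, 10, 154], [40, 15, 157], [44, 18, 154], [42, 17, 148], [49, 14, 150], [45, 17, 148], [41, 19, 148], [48, 21, 146], [46, 19, 146], [54, 9, 143], [43, 12, 143], [49, 14, 141], [42, 18, 143], [47, 16, 142], [53, 16, 141], [45, 18, 142], [40, 17, 132], [60, 3, 100], [150, 14, 93], [0, 23, 100], [14, 106, 99], [17, 131, 97]]
((406.18109130859375, 200.6503448486328), 14.833271980285645) ((405.396240234375, 200.90489196777344), (27.212717056274414, 28.1012020111084), 123.76268005371094)
stand [ 0.68354948 -0.01735816  0.024     ]
```

View pics/c2.png

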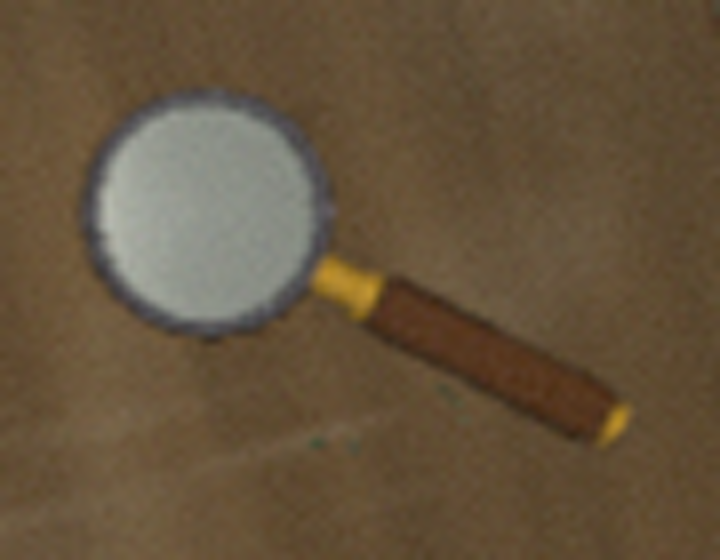

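The lens centre is at (405.6,201.1) and the brass cap end at (457.3,227.6).

```bash
cat >> h.py <<'E'
from scipy.spatial.transform import Rotation as Ro
def go(x,y,z,a):
    s=arm.sense();q=s['ee_rot'];R=Ro.from_quat([q[1],q[2],q[3],q[0]]).as_matrix()
    a0=np.arctan2(R[1,0],R[0,0]);da=(a-a0+np.pi)%(2*np.pi)-np.pi
    print('t',s['time'],'pos',s['position'].round(4),'yaw',round(a0,4),'delta',(R.T@(np.array([x,y,z])-s['position'])).round(4),'turn',round(-da,4),'w',round(s['grip_width'],4),'F',s['ft_force'].round(1),'j',s['joint_pos'].round(2),'tz',R[:,2].round(3))
E
python3 - <<'E'
from h import *
import pickle
d=pickle.load(open('s0.pkl','rb'));T=d['top']
print(onz(T,(405.6,201.1),.009),onz(T,(457.3,227.6),.008),onz(T,(378/8+380,298/8+175),.008))
go(.5274,.0479,.2,1.484)
E
```

```text
[ 0.50728106 -0.18241057  0.009     ] [ 0.45046037 -0.29106562  0.008     ] [ 0.48337177 -0.22805667  0.008     ]
t 0.15 pos [ 0.1401 -0.5832  0.2218] yaw 0.2358 delta [ 0.524  -0.5231  0.0226] turn -1.2482 w 0.0879 F [-0.1  0.1 -0.6] j [-1.39  0.09  1.23 -0.    1.82 -0.06] tz [-0.     0.001 -1.   ]
```

Units first: shifts go in shares of 62.5 mm and turns go in shares of 2 pi rad. So -0.043 m is -0.688.

```bash
python3 -m handwheel '0.088 0.688 -0.688 0 0 | 0.088 0.688 -0.688 0 0 | 0.088 0.688 -0.688 0 0 | 0.088 0.688 -0.688 0 0 | 0.088 0.688 -0.688 0 0 | 0.088 0.688 -0.688 0 0' | tail -3
python3 -m handwheel '0.088 0.688 -0.688 0 0 | 0.088 0.688 -0.688 0 0 | 0.088 0.688 -0.688 0 0 | 0.088 0.688 -0.688 0 0 | 0.088 0.688 -0.688 0 0 | 0.088 0 0 0 -0.0286 | 0.088 0 0 0 -0.0286 | 0.088 0 0 0 -0.0286' | tail -1
python3 -m handwheel '0.088 0 0 0 -0.0286 | 0.088 0 0 0 -0.0286 | 0.088 0 0 0 -0.0286 | 0.088 0 0 0 -0.0267' | tail -1
python3 -c "
from h import *
go(.5274,.0479,.13,1.484)
s=snap('wrist','w1.png');print(proj(s,[[.5274,.0479,.102],[.509,.0895,.107],[.5274,.0479,.066]]),ray(s,(320,200)))"
```

```text
ft_force: [1.5, 0.0, 0.3]
grip_width: 0.0878
gripper_force: 0.0
gripper_force: 0.0
gripper_force: 0.0
t 2.4 pos [ 0.4894 -0.013   0.2223] yaw 1.4895 delta [0.0638 0.0329 0.0923] turn 0.0055 w 0.0878 F [ 0.2 -0.9  0.1] j [-0.1  -0.21  1.52  0.    1.83 -0.01] tz [-0.001  0.    -1.   ]
[[352.80971502 131.17718424]
 [330.86074426  86.06244171]
 [349.13082568 130.21806522]] (array([0.49662974, 0.05834718, 0.384614  ]), array([-0.02109864, -0.26040683, -0.96526842]))
```

View pics/w1.png

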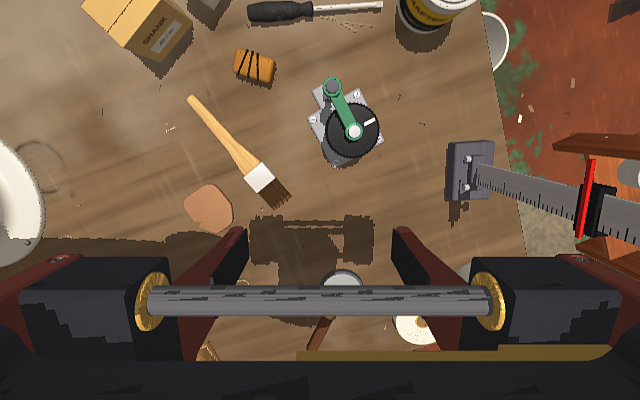

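Wrist view: pin head at (354,131), post top at (333,87), and the pointer's +y tip at about (592,160). All agree with the projections.

```bash
python3 - <<'E'
from h import *
import pickle
d=pickle.load(open('s0.pkl','rb'));T,S=d['top'],d['side']
s=snap('wrist')
print('pin',onz(s,(354.,131.),.102),'post',onz(s,(333,87),.107))
H,Sa,V=cv2.split(cv2.cvtColor(s['image'],cv2.COLOR_RGB2HSV))
m=((H<8)|(H>172))&(Sa>180)&(V>100);m[:, :570]=0;m[:,605:]=0;m[:145]=0;m[260:]=0
v,u=np.nonzero(m)
for r in (v.min(),v.min()+1,v.min()+3,v.min()+8,v.max()-1): print(r,u[v==r].min(),u[v==r].max())
print(two(s,(592,v.min()),T,(307.4,102.2)),two(s,(592,v.min()),S,(270.7,158.6)))
go(.5274,.0479,.13,1.484)
E
```

```text
pin [0.52813228 0.04822593 0.102     ] post [0.5102041  0.08868643 0.107     ]
161 588 595
162 588 595
164 588 595
169 587 594
239 578 580
(array([0.67690832, 0.01974467, 0.19160208]), np.float64(0.0003486464635612836)) (array([0.67627293, 0.01972761, 0.19081065]), np.float64(0.0021342962500424003))
t 2.5 pos [ 0.4894 -0.013   0.2223] yaw 1.4849 delta [0.0639 0.0326 0.0923] turn 0.0009 w 0.0875 F [-0.1 -0.9 -0.7] j [-0.1  -0.21  1.52  0.    1.83 -0.01] tz [-0.001  0.    -1.   ]
```

In the tool's units: 0.05 m is 0.8, 0.04 m is 0.64.

```bash
python3 -m handwheel '0.088 0.512 0.264 0 0 | 0.088 0.512 0.264 0 0 | 0.088 0 0 0.8 0 | 0.088 0 0 0.64 0 | 0.088 0 0 0 0' | tail -1
python3 -c "
from h import *
go(.5278,.048,.069,1.484)"
```

```text
gripper_force: 0.0
t 3.125 pos [0.5258 0.0479 0.1286] yaw 1.481 delta [0.0003 0.0024 0.0596] turn -0.003 w 0.0879 F [-0.4  0.9  0.6] j [ 0.03 -0.09  1.58 -0.    1.66  0.12] tz [-0.008 -0.    -1.   ]
```

In the tool's units: 0.03 m is 0.48, 0.002 m is 0.032.

```bash
python3 -m handwheel '0.088 0 0.032 0.48 0 | 0.088 0 0 0.464 0 | 0.088 0 0 0 0 | 0.088 0 0 0 0' | tail -1
python3 -c "
from h import *
go(.5278,.048,.069,1.484)"
```

```text
gripper_force: 0.0
t 3.625 pos [0.5312 0.0477 0.0763] yaw 1.4827 delta [ 0.     -0.0034  0.0073] turn -0.0013 w 0.0879 F [ 0.   0.4 -0. ] j [ 0.03 -0.07  1.65  0.    1.56  0.11] tz [ 0.003  0.    -1.   ]
```

In the tool's units: 0.004 m is 0.064.

```bash
python3 -m handwheel '0.088 0 0 0.064 0 | 0.088 0 0 0 0 | 0.088 0 0 0 0' | tail -1
python3 -c "
from h import *
go(.5278,.048,.069,1.484)"
```

```text
gripper_force: 0.0
t 4.0 pos [0.5302 0.0477 0.0701] yaw 1.4837 delta [ 0.0001 -0.0024  0.0011] turn -0.0003 w 0.0874 F [ 0.1 -0.6  0.7] j [ 0.03 -0.07  1.66  0.    1.55  0.11] tz [ 0.001  0.    -1.   ]
```

In the tool's units: -0.002 m is -0.032.

```bash
python3 -m handwheel '0.088 0 -0.032 0 0 | 0.05 0 0 0 0 | 0.05 0 0 0 0 | 0.05 0 0 0 0 | 0.05 0 0 0 0 | 0.05 0 0 0 0 | 0.05 0 0 0 0' | tail -4
python3 -c "
from h import *
go(.5278,.048,.069,1.484)"
```

```text
ee_rot: [-0.0, 0.737, 0.676, -0.0]
ft_force: [-1.8, -0.0, 1.0]
grip_width: 0.0554
gripper_force: 30.0
t 4.875 pos [0.5278 0.0479 0.0696] yaw 1.4837 delta [ 0.0001 -0.0001  0.0006] turn -0.0003 w 0.0554 F [-1.8 -0.   1. ] j [ 0.03 -0.07  1.67  0.    1.55  0.11] tz [-0.  0. -1.]
```

In the tool's units: -0.0011 m is -0.0176, -0.18 rad / 6.2832 = -0.0286.

```bash
python3 -m handwheel '0.05 0 0 -0.0176 -0.0286 | 0.05 0 0 -0.0176 -0.0286 | 0.05 0 0 -0.0176 -0.0286 | 0.05 0 0 -0.0176 -0.0286 | 0.05 0 0 -0.0176 -0.0286 | 0.05 0 0 -0.0176 -0.0286 | 0.05 0 0 0 0' | tail -4
python3 -c "
from h import *
go(.5278,.048,.0762,2.564)"
```

```text
ee_rot: [-0.0, 0.286, 0.958, -0.0]
ft_force: [-1.2, -0.9, -0.1]
grip_width: 0.0553
gripper_force: 30.0
t 5.75 pos [0.5277 0.0478 0.0759] yaw 2.5623 delta [ 0.0001  0.0002 -0.0003] turn -0.0017 w 0.0553 F [-1.2 -0.9 -0.1] j [ 0.03 -0.08  1.66 -0.    1.56 -0.97] tz [-0.001 -0.    -1.   ]
```

In the tool's units: -0.0065 m is -0.104, 0.0051 m is 0.0816, 0.18 rad / 6.2832 = 0.0286.

```bash
python3 -m handwheel '0.05 0.0816 -0.104 0 0.0286 | 0.05 0.0816 -0.104 0 0.0286 | 0.05 0.0816 -0.104 0 0.0286 | 0.05 0 0 0 0' | tail -4
python3 -c "
from h import *
p=np.array([.5278-.01864,.048+.04206]);a=np.deg2rad(113.9)+np.pi-.54
go(*(p+.046*np.array([np.cos(a),np.sin(a)])),.0759,2.022)"
```

```text
ee_rot: [0.0, 0.531, 0.847, -0.0]
ft_force: [0.6, -0.6, -2.5]
grip_width: 0.055
gripper_force: 30.0
t 6.25 pos [0.5037 0.0441 0.0761] yaw 2.0221 delta [ 0.0003 -0.      0.0002] turn 0.0001 w 0.055 F [ 0.6 -0.6 -2.5] j [ 0.02 -0.14  1.72 -0.    1.56 -0.43] tz [ 0. -0. -1.]
```

Swinging smoothly. I'll continue, then release and rise.

In the tool's units: -0.0065 m is -0.104, 0.0051 m is 0.0816, 0.18 rad / 6.2832 = 0.0286.

```bash
python3 -m handwheel '0.05 0.0816 -0.104 0 0.0286 | 0.05 0.0816 -0.104 0 0.0286 | 0.05 0.0816 -0.104 0 0.0286 | 0.05 0.0816 -0.104 0 0.0286 | 0.05 0.0816 -0.104 0 0.0286 | 0.05 0 0 0 0' | tail -3
python3 -m handwheel '0.088 0 0 0 0 | 0.088 0 0 0 0 | 0.088 0 0 0 0 | 0.088 0 0 0 0 | 0.088 0 0 -0.64 0 | 0.088 0 0 -0.8 0 | 0.088 0 0 -0.64 0 | 0.088 0 0 0 0' | tail -3
python3 - <<'E'
from h import *
go(.471,-.2512,.10,np.deg2rad(62.4))
a=snap('top');b=snap('side')
f=lambda s,x,y,w,h:cv2.resize(cv2.cvtColor(s['image'][y:y+h,x:x+w],cv2.COLOR_RGB2BGR),(400,300),interpolation=cv2.INTER_CUBIC)
cv2.imwrite('pics/c3.png',np.hstack([f(a,240,150,100,75),f(b,265,180,100,75)]))
E
```

```text
ft_force: [-2.0, -1.3, -1.3]
grip_width: 0.0552
gripper_force: 30.0
ft_force: [0.7, 0.1, -0.3]
grip_width: 0.0883
gripper_force: 0.0
t 8.0 pos [0.4717 0.0661 0.2105] yaw 1.1243 delta [-0.2868  0.1357  0.1103] turn 0.0352 w 0.0883 F [ 0.7  0.1 -0.3] j [ 0.07 -0.25  1.58  0.    1.81  0.51] tz [ 0.007  0.001 -1.   ]
```

View pics/c3.png

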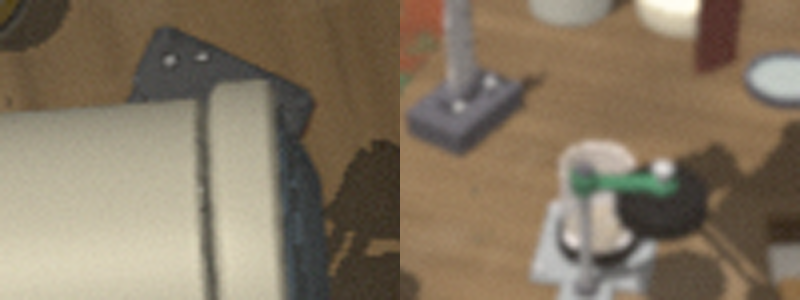

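The side view shows the lid swung clear, with its pin now at (331,221) and the mouth open. On to the lens.

In the tool's units: 0.05 m is 0.8, -0.0478 m is -0.7648, 0.035 rad / 6.2832 = 0.0056.

```bash
python3 -m handwheel '0.088 -0.7648 0.3616 0 0.0056 | 0.06 -0.752 0.3872 0 0 | 0.06 -0.752 0.3872 0 0 | 0.06 -0.752 0.3872 0 0 | 0.06 -0.752 0.3872 0 0 | 0.06 -0.752 0.3872 0 0 | 0.06 0 0 0.8 0 | 0.06 0 0 0 0' | tail -3
python3 - <<'E'
from h import *
go(.4712,-.2515,.003,np.deg2rad(62.4))
s=snap('wrist','w2.png'); print(proj(s,[[.5073,-.1824,.009],[.4505,-.2911,.008],[.4712,-.2515,.016]]))
t=snap('top')
H,S,V=cv2.split(cv2.cvtColor(t['image'],cv2.COLOR_RGB2HSV))
E
```

```text
ft_force: [-0.1, 0.7, -0.1]
grip_width: 0.0598
gripper_force: 0.0
t 9.1 pos [ 0.4652 -0.2501  0.1494] yaw 1.0877 delta [0.0014 0.0078 0.1464] turn -0.0014 w 0.0598 F [-0.1  0.7 -0.1] j [-0.56 -0.09  1.54  0.    1.7  -0.07] tz [-0.01   0.007 -1.   ]
[[326.24923775 115.16578916]
 [325.69357839 228.26789381]
 [325.95166684 191.46059648]]
```

View pics/w2.png

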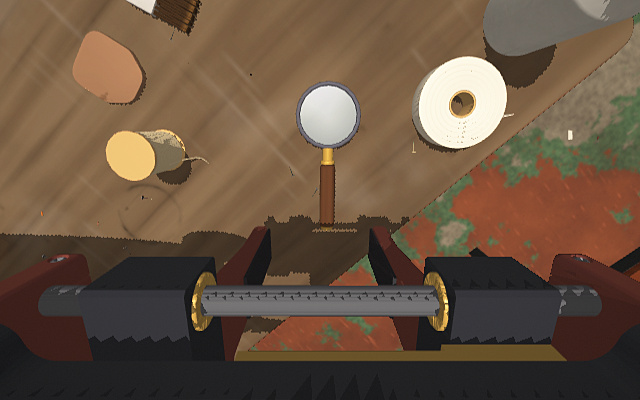

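Wrist view: lens centre at (328.5,115), cap end at (327,229), handle clear of other things.

In the tool's units: 0.04 m is 0.64, 0.03 m is 0.48.

```bash
python3 -m handwheel '0.06 0.016 0.08 0.64 0 | 0.06 0 0 0.64 0 | 0.06 0 0 0.48 0 | 0.06 0 0 0 0 | 0.06 0 0 0 0' | tail -3
python3 - <<'E'
from h import *
go(.4712,-.2515,.003,np.deg2rad(62.4))
s=snap('wrist')
H,S,V=cv2.split(cv2.cvtColor(s['image'],cv2.COLOR_RGB2HSV))
m=((V>110)&(S<60)).astype(np.uint8);m[:,:230]=0;m[:,420:]=0;m[235:]=0
k=max(cv2.findContours(m,0,2)[0],key=cv2.contourArea);e=cv2.fitEllipse(k);print(e,onz(s,e[0],.008),proj(s,[[.5073,-.1824,.009]]))
E
```

```text
ft_force: [-0.0, -0.7, 0.3]
grip_width: 0.0596
gripper_force: 0.0
t 9.825 pos [ 0.4744 -0.253   0.0491] yaw 1.0897 delta [-0.0002 -0.0037  0.0461] turn 0.0006 w 0.0596 F [-0.  -0.7  0.3] j [-0.55 -0.04  1.68  0.    1.51 -0.07] tz [ 0.003 -0.002 -1.   ]
((315.19854736328125, 112.35592651367188), (83.26714324951172, 87.7254638671875), 175.7932891845703) [ 0.50918302 -0.18224673  0.008     ] [[312.8310332  113.85678958]]
```

In the tool's units: 0.03 m is 0.48, 0.01 m is 0.16.

```bash
python3 -m handwheel '0.06 0 -0.024 0.48 0 | 0.06 0 0 0.16 0 | 0.06 0 0 0 0 | 0.06 0 0 0 0 | 0.06 0 0 0 0' | tail -3
python3 -c "
from h import *
go(.4723,-.2516,.003,np.deg2rad(62.4))"
```

```text
ft_force: [1.0, 0.3, -0.8]
grip_width: 0.0602
gripper_force: 0.0
t 10.5 pos [ 0.4723 -0.2524  0.0074] yaw 1.0888 delta [ 0.0007 -0.0004  0.0044] turn -0.0003 w 0.0602 F [ 1.   0.3 -0.8] j [-0.55 -0.02  1.73 -0.    1.43 -0.07] tz [ 0.002 -0.001 -1.   ]
```

In the tool's units: 0.004 m is 0.064.

```bash
python3 -m handwheel '0.06 0 0 0.064 0 | 0.06 0 0 0 0 | 0.0 0 0 0 0 | 0 0 0 0 0 | 0 0 0 0 0 | 0 0 0 0 0 | 0 0 0 0 0' | tail -3
python3 -c "
from h import *
go(.4723,-.2516,.003,np.deg2rad(62.4))"
```

```text
ft_force: [-0.7, -0.9, 0.5]
grip_width: 0.0159
gripper_force: 30.0
t 11.375 pos [ 0.4717 -0.252   0.0023] yaw 1.0887 delta [ 0.0006  0.0003 -0.0007] turn -0.0003 w 0.0159 F [-0.7 -0.9  0.5] j [-0.55 -0.01  1.73  0.    1.42 -0.07] tz [ 0.  0. -1.]
```

In the tool's units: -0.04 m is -0.64, -0.03 m is -0.48.

```bash
python3 -m handwheel '0 0 0 -0.24 0 | 0 0 0 -0.48 0 | 0 0 0 -0.64 0 | 0 0 0 -0.64 0 | 0 0 0 -0.64 0 | 0 0 0 -0.4 0 | 0 0 0 0 0 | 0 0 0 0 0' | tail -3
python3 - <<'E'
from h import *
go(.491,-.0215,.1863,np.deg2rad(62.4))
s=snap('wrist','w3.png')
H,S,V=cv2.split(cv2.cvtColor(s['image'],cv2.COLOR_RGB2HSV))
z=arm.sense()['position'][2]+.0037
print(proj(s,[[.5085,-.1825,z]]),z)
E
```

```text
ft_force: [-0.8, 0.0, -1.8]
grip_width: 0.0159
gripper_force: 30.0
t 12.375 pos [ 0.4714 -0.2518  0.1912] yaw 1.0888 delta [ 0.2131 -0.0894  0.005 ] turn -0.0003 w 0.0159 F [-0.8  0.  -1.8] j [-0.55 -0.09  1.47 -0.    1.77 -0.07] tz [-0.001  0.001 -1.   ]
[[319.40721463 109.89688016]] 0.19427019896779515
```

View pics/w3.png

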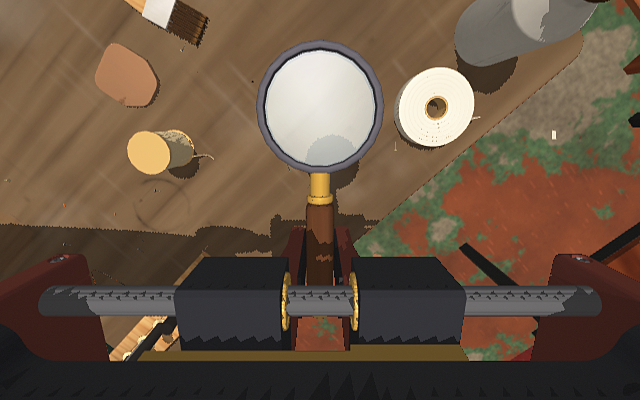

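The lens is held level in the grip, with its rim centred near (320,107) against a prediction of (319,110). Carrying it over.

In the tool's units: 0.04 m is 0.64, 0.0355 m is 0.568.

```bash
python3 -m handwheel '0 0.32 -0.1344 0 0 | 0 0.568 -0.2384 0 0 | 0 0.64 -0.2688 0 0 | 0 0.64 -0.2688 0 0 | 0 0.64 -0.2688 0 0 | 0 0.4 -0.168 0 0 | 0 0.2016 -0.0832 0.08 0 | 0 0 0 0 0' | tail -3
python3 -m handwheel '0 0 0 0 0 | 0 0 0 0 0 | 0 0 0 0 0' | tail -3
python3 - <<'E'
from h import *
go(.491,-.0215,.1863,np.deg2rad(62.4))
a=snap('top');b=snap('side');w=snap('wrist','w4.png')
for s in (a,b,w): print(proj(s,[[.5278,.048,.19],[.5278,.048,.072],[.6769,.0197,.1905]]).round(1).tolist())
f=lambda s,x,y,w,h:cv2.resize(cv2.cvtColor(s['image'][y:y+h,x:x+w],cv2.COLOR_RGB2BGR),(400,300),interpolation=cv2.INTER_CUBIC)
cv2.imwrite('pics/c4.png',np.vstack([np.hstack([f(a,240,150,100,75),f(b,260,140,100,75)]),cv2.resize(cv2.cvtColor(w['image'],cv2.COLOR_RGB2BGR)[:,80:],(800,571))[:300]]))
E
```

```text
ft_force: [1.2, -0.0, -0.7]
grip_width: 0.016
gripper_force: 30.0
ft_force: [-0.6, 1.2, -1.2]
grip_width: 0.0158
gripper_force: 30.0
t 13.8 pos [ 0.4913 -0.0224  0.1873] yaw 1.0876 delta [ 0.0007 -0.0007  0.001 ] turn -0.0015 w 0.0158 F [-0.6  1.2 -1.2] j [-0.11 -0.21  1.58 -0.    1.77  0.37] tz [ 0. -0. -1.]
[[291.8, 186.2], [295.1, 190.4], [307.3, 102.3]]
[[313.3, 180.7], [313.7, 220.4], [270.2, 158.3]]
[[317.5, 108.9], [318.4, 114.8], [613.4, 14.6]]
```

View pics/c4.png

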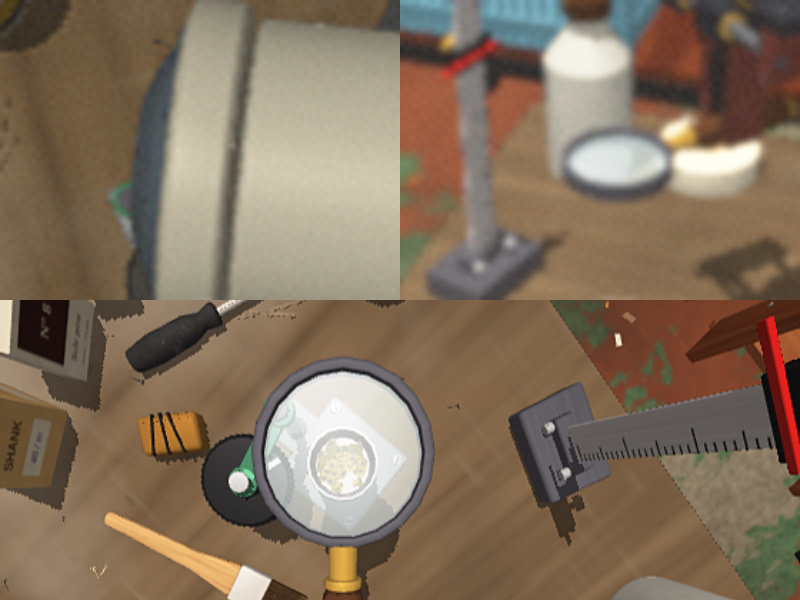

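The side view has the lens rim centred at (314,181) against a target of (313,181). In the wrist view the open mouth with its eyelets sits inside the lens and the lid is aside. One small trim, then settle and hand in.

In the tool's units: -0.001 m is -0.016.

```bash
python3 -m handwheel '0 0 -0.016 0.016 0 | 0 0 0 0 0 | 0 0 0 0 0 | 0 0 0 0 0 | 0 0 0 0 0 | 0 0 0 0 0 | 0 0 0 0 0 | 0 0 0 0 0' | tail -3
python3 -c "
from h import *
go(.491,-.0215,.1863,np.deg2rad(62.4)); print(np.abs(arm.sense()['dq']).max()); print(arm.close_job())"
```

```text
ft_force: [-0.6, 0.2, -1.2]
grip_width: 0.0156
gripper_force: 30.0
t 14.95 pos [ 0.4904 -0.0213  0.1862] yaw 1.0888 delta [ 0.0001  0.0006 -0.0001] turn -0.0003 w 0.0156 F [-0.6  0.2 -1.2] j [-0.11 -0.21  1.58 -0.    1.77  0.37] tz [ 0. -0. -1.]
0.0015072932783950653
the job is handed in; nothing more can be done
None
```

The job is handed in at 15 s on the robot's clock: the lid is unscrewed and swung about 1.4 rad aside, and the lens is held level and still over the open mouth at about 190 mm, the measured pointer height; the judged result was not shown.

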